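# Clear the wafer cutter's catch tray and hold its cover plate over the screw holes

## Task

Take the two finished wafer bars out of the wafer cutter's catch tray and lay them in the white tub without dropping them from a height. Then pick up the steel cover plate by its black grip and hold it level over the catch tray, about a centimetre clear of the rim and not resting on it, with its three holes lined up over the three threaded holes in the rim so that I can start the screws. Finish still holding the plate there, keep hold of it, and leave the mug, the jar and the table knife where they are.

Things in the scene. Friction and masses are not known exactly. Their poses are not given: they have to be found in the camera images.
- tray: aluminium catch tray fixed before a white wafer cutter. Origin: centre of its underside, on the table; x points to the cutter, y left, z up. 170 (x) by 220 (y) mm outside, rim top at 42 mm; well 120 (x) by 190 (y) mm, floor at 10 mm. Three 8 mm threaded holes in the rim. Cutter: x 115 to 245, y within 110, 140 mm high; its crank reaches y = -196.
- cover: loose steel plate 170 (x) by 220 (y) by 4 mm, 0.3 to 0.55 kg, flat on the table left or right of the tray, yaw within 0.9 rad of the tray's. Origin: centre of its underside. Centred on top: black grip 70 (x) by 18 (y) mm, from 4 to 38 mm above the underside. Three 12 mm holes in the tray's pattern (two near corners, one mid far edge): fits only with its x along the tray's x.
- tub: white open plastic tub 170 (x) by 220 (y) by 60 mm high, walls and floor 5 mm, about 0.5 kg, loose on the table on the other side of the tray from the cover. Origin: centre of its underside, z up.
- bar_a: finished chocolate wafer bar, rigid, 80 (x) by 28 (y) by 18 mm, about 40 g, lying flat in the tray's well in the half toward the tray's +y, long side roughly along the tray's x, at least 25 mm clear of the long-side walls and of the other bar. Origin: centre of its underside.
- bar_b: the second, identical wafer bar, in the half of the well toward the tray's -y. Origin: centre of its underside.
- mug: bystander: white mug 80 mm wide, 90 mm high, far left. Origin: centre of its underside.
- jar: bystander: brown jar with a white cap, 70 mm wide, 100 mm high, far right. Origin: centre of its underside.
- knife: bystander: steel table knife 205 mm long, 18 mm wide, 6 mm high, lying roughly along y between the robot and the tray. Origin: its middle, on the table.
- tray_hole0 (a point): centre of threaded hole in the tray's rim (8 mm), at the rim's top, 42 mm above the table, at tray (x, y) = (-72.5, 85) mm; cover hole 0 belongs over tray hole 0
- tray_hole1 (a point): centre of threaded hole in the tray's rim (8 mm), at the rim's top, 42 mm above the table, at tray (x, y) = (-72.5, -85) mm; cover hole 1 belongs over tray hole 1
- tray_hole2 (a point): centre of threaded hole in the tray's rim (8 mm), at the rim's top, 42 mm above the table, at tray (x, y) = (72.5, 0) mm; cover hole 2 belongs over tray hole 2
- cover_hole0 (a point): centre of 12 mm hole in the cover plate, at the plate's underside, at cover (x, y) = (-72.5, 85) mm; cover hole 0 belongs over tray hole 0
- cover_hole1 (a point): centre of 12 mm hole in the cover plate, at the plate's underside, at cover (x, y) = (-72.5, -85) mm; cover hole 1 belongs over tray hole 1
- cover_hole2 (a point): centre of 12 mm hole in the cover plate, at the plate's underside, at cover (x, y) = (72.5, 0) mm; cover hole 2 belongs over tray hole 2
Mind the look-alikes: they are no part of the job. What is shaped like the bar_a but orange or purple is not meant. Leave any turquoise look-alike of the bar_b alone.

How it is judged:
On the way, in this order (a step that is already met when the one before it is completed fails the run):
1. both wafer bars lie let go in the tub, the cover plate still on the table (x of bar_a in the frame of tub between -0.08 and 0.08 m and y of bar_a in the frame of tub between -0.105 and 0.105 m and z of bar_a in the frame of tub between -0.005 and 0.045 m and linear speed of each of bar_a, bar_b below 0.03 m/s and contact force between each of bar_a, bar_b and the fingers below 0.1 N and x of bar_b in the frame of tub between -0.08 and 0.08 m and y of bar_b in the frame of tub between -0.105 and 0.105 m and z of bar_b in the frame of tub between -0.005 and 0.045 m and angle between tub's own z axis and vertical below 0.1 rad and height (world z) of cover below 0.01 m), for 0.2 s.
2. the cover plate is lifted off the table in the fingers (height (world z) of cover above 0.03 m and contact force between cover and the fingers above 1 N), for 0.1 s.
At the end, for the whole second after the job is handed in: Both bars lie released and still in the upright tub. The fingers hold the plate still, within 0.1 rad of level, touching neither tray, tub nor bars: at each hole its underside is 3 to 30 mm above the rim and the hole within 5 mm sideways of its own threaded hole (x of bar_a in the frame of tub between -0.08 and 0.08 m and y of bar_a in the frame of tub between -0.105 and 0.105 m and z of bar_a in the frame of tub between -0.005 and 0.045 m and linear speed of each of bar_a, bar_b below 0.03 m/s and contact force between each of bar_a, bar_b and the fingers below 0.1 N and x of bar_b in the frame of tub between -0.08 and 0.08 m and y of bar_b in the frame of tub between -0.105 and 0.105 m and z of bar_b in the frame of tub between -0.005 and 0.045 m and angle between each of tub, cover's own z axis and vertical below 0.1 rad and horizontal distance between cover_hole0 and tray_hole0 below 0.005 m and z of cover_hole0 in the frame of tray between 0.045 and 0.072 m and horizontal distance between cover_hole1 and tray_hole1 below 0.005 m and z of cover_hole1 in the frame of tray between 0.045 and 0.072 m and horizontal distance between cover_hole2 and tray_hole2 below 0.005 m and z of cover_hole2 in the frame of tray between 0.045 and 0.072 m and linear speed of cover below 0.02 m/s and angular speed of cover below 0.1 rad/s and contact force between cover and the fingers above 1 N and contact force between cover and tray below 0.05 N and contact force between cover and tub below 0.05 N and contact force between cover and bar_a below 0.05 N and contact force between cover and bar_b below 0.05 N); the arm keeps its last pose, push and grip.
It fails at once if the mug is moved by more than 30 mm (distance of mug from where it was at the start of the episode above 0.03 m).
It fails at once if the jar is moved by more than 30 mm (distance of jar from where it was at the start of the episode above 0.03 m).
It fails at once if the knife is moved by more than 30 mm (distance of knife from where it was at the start of the episode above 0.03 m).
It fails at once if a wafer bar is dropped (falls faster than 1 m/s, a drop of about 50 mm) (linear speed of bar_a above 1 m/s and contact force between bar_a and the fingers below 0.01 N).
It fails at once if a wafer bar is dropped (falls faster than 1 m/s, a drop of about 50 mm) (linear speed of bar_b above 1 m/s and contact force between bar_b and the fingers below 0.01 N).
It also fails if it takes over 72 s, if anything falls off the work surface, if the arm or the gripper's body presses on something with over 40 N, if the wrist force passes 120 N, or if a joint passes its speed limit or range.

## Robot

A 6-joint arm with a two-finger parallel gripper is mounted at the origin on the work surface. World frame = base frame: x ahead of the robot, y to its left, z up, the work surface at z = 0. Lengths are in m, angles in rad, forces in N, time in s.
With the tool pointing down it reaches from about 0.25 to 0.775 m from the base axis. Payload 4 kg.
Tool frame: the origin (TCP) lies at the very end of the fingers, on their centre line; the grasp point (between the pads) lies 19 mm behind it (robot.hold_point_z is the distance from the TCP to the grasp point, in m); z points along the fingers, y is the line along which they close (so a half turn about z gives the same grasp; the last joint's range is limited). The gripper opens to 94 mm and grips with 3 to 60 N. Pads are 16 mm wide; open, the fingers measure 119 mm over their backs; the gripper's body (75 mm by 177 mm) begins 78 mm behind the grasp point.
Start: joints at [-1.307, 0.087, 1.371, -0, 1.684, -0.103], TCP at [0.197, -0.513, 0.206] pointing down, gripper open.
Joint ranges: [-3.1, 3.1], [-0.76, 2.03], [0.27, 2.55], [-1.08, 4.22], [0.17, 2.65], [-2.57, 2.57]. Speed limits (rad/s): [2.79, 2.79, 3.14, 3.14, 3.14, 3.14].

## Interface

Orientations are given as [roll, pitch, yaw] about the fixed x, y, z axes, in that order (R = Rz(yaw) Ry(pitch) Rx(roll)).
In Python, from bench import robot gives the robot as it stands.
- The arm moves only by the tool carry_out, never from a script. Its argument "steps" is a list of rows, each a list of 3 entries, a list of its own where there are three numbers: the shift along the tool's x, y, z in m, then the turn about the tool's z in units of 10 degrees (1.0 is 10 degrees), then the closure, from -1 (fully open) to 1 (shut). In form: [[[tx, ty, tz], roll, jaw], ...]. A call has 1 to 10 rows; each row is the pose to reach, as a shift and turn from the pose commanded when the call began, along the tool's axes at that moment; what a row does not reach only later rows make up. A row lasts 1/8 s, in which the tool goes at most 62.5 mm and 10.7 degrees, less where a joint would pass 70% of its speed; a pose out of reach is approached as far as the arm can. A call with a gripper value outside its range is refused whole. The fingers move at their own pace and stop on an object; the grip force is fixed at half the most. Time passes only in rows, so rows that repeat a pose let the fingers close. It gives the time, the measured TCP pose, the force, the opening and the grip force at its end, in the units of the state.
- robot.get_obs(): the state, without advancing time (a new reading comes with each control period).
- robot.snapshot(name): name is "scene" or "top" or "wrist"; returns a dict with "image" (384x512x3 uint8, red, green, blue), "z_map" (384x512 float32, m along the optical axis (not along the pixel's ray), 0 where there is no reading), "mtx" (3x3 intrinsics, pixels), "D" ([k1, k2, p1, p2, k3] as OpenCV has them; the pictures are not rectified), "R" (3x3) and "t" (3): a world point X has camera coordinates R X + t. Camera axes: x right, y down, z forward; pixel columns grow to the right and rows downward; lengths in m; the calibration is good to about 2 mm. A picture is of the moment at which its call begins.
- robot.close_job(): hands the job in; it is judged then, once.
The state is a dict: "time": time; "joint_positions": joint angles; "qvel": joint speeds; "joint_torque": joint torques, N m; "tool_pos": TCP position; "ee_rot": TCP orientation; "wrist_force": force on the tool from outside, world axes, zero at the start; "wrist_torque": the same for the moment, N m; "width": finger opening in m; "finger_force": force on a finger pad.
Only numpy, scipy, OpenCV 4.12 (cv2) and the standard library are available. Lean on these libraries where they do the work, as an engineer would, in place of code of your own. Each camera call takes 0.05 s, during which the arm holds its last target. There are 200 camera calls.

## Working session

There is one attempt and no reset: what is moved stays moved. The work goes in short steps, Python scripts to look and compute and a tool call to move; the robot and the scene stay as the last step left them, time stands still between calls to the robot, and variables do not carry over. Pictures are saved under pics/ and viewed, at most 10 in all, crops included, and the job is handed in when it is done.

Besides the shell and the picture viewer there is one more tool, called after "Call:" as a command line: name --argument value ..., lists and objects as JSON in quotes. carry_out: Moves the arm, as the interface text tells. Its arguments: {"type":"object","properties":{"steps":{"type":"array","items":{"type":"array"}}},"required":["steps"]}

```bash
mkdir -p pics
cat > h.py <<'E'
import numpy as np, cv2
from bench import robot
def snap(n):
    s=robot.snapshot(n)
    return s
def save(img,name): cv2.imwrite('pics/'+name,img[...,::-1])
def ray_plane(s,uv,z):
    uv=np.asarray(uv,float).reshape(-1,1,2)
    n=cv2.undistortPoints(uv,s['mtx'],np.asarray(s['D'],float)).reshape(-1,2)
    d=np.c_[n,np.ones(len(n))]@s['R']; c=-s['R'].T@s['t']
    return c+d*((z-c[2])/d[:,2])[:,None]
def cloud(s):
    h,w=s['z_map'].shape
    v,u=np.mgrid[:h,:w]
    n=cv2.undistortPoints(np.stack([u,v],-1).reshape(-1,1,2).astype(float),s['mtx'],np.asarray(s['D'],float)).reshape(-1,2)
    p=np.c_[n,np.ones(len(n))]*s['z_map'].reshape(-1,1)
    return ((p-s['t'])@s['R']).reshape(h,w,3)
def proj(s,X):
    return cv2.projectPoints(np.asarray(X,float).reshape(-1,1,3),cv2.Rodrigues(s['R'])[0],s['t'],s['mtx'],np.asarray(s['D'],float))[0].reshape(-1,2)
E
python3 - <<'E'
from h import *
import pickle
a=snap('top');b=snap('scene')
pickle.dump((a,b),open('s0.pkl','wb'))
save(a['image'],'top0.png');save(b['image'],'scene0.png')
for s in(a,b):print(s['mtx'],s['D'],-s['R'].T@s['t'])
print(robot.get_obs())
E
```

```text
[[433.0677881    0.         255.80637917]
 [  0.         433.0677881  192.26503476]
 [  0.           0.           1.        ]] [0.03103936 0.         0.         0.         0.        ] [ 0.34041839 -0.03400027  1.35986831]
[[411.56023635   0.         254.21711361]
 [  0.         411.56023635 199.6099164 ]
 [  0.           0.           1.        ]] [-0.03355806  0.          0.          0.          0.        ] [1.45356846 0.30987327 0.67351357]
{'time': 0.1, 'joint_positions': array([-1.30707578e+00,  8.78618425e-02,  1.37209698e+00,  1.19984152e-05,
        1.68358302e+00, -1.03105419e-01]), 'qvel': array([-0.00145922, -0.00022125, -0.00402359,  0.00114561,  0.00166294,
        0.00076173]), 'joint_torque': array([ 3.12455719e-03, -3.41252589e+01, -3.03300869e+01,  7.21093384e-02,
        3.04770016e-02, -1.11307274e-04]), 'tool_pos': array([ 0.19712846, -0.51293488,  0.20443485]), 'ee_rot': array([-3.13965504e+00, -2.12477288e-04,  3.66827097e-01]), 'wrist_force': array([0.14990376, 0.19525526, 0.31112774]), 'wrist_torque': array([-0.04025257, -0.00540044,  0.02220942]), 'finger_force': 0.0, 'width': 0.09399603926977931}
```

View pics/top0.png

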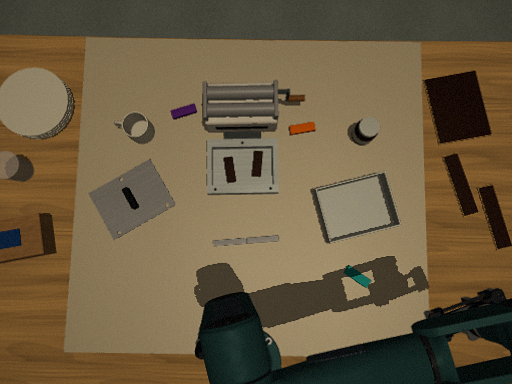

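View pics/scene0.png

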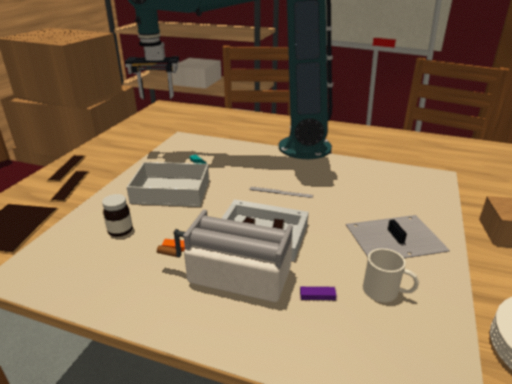

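The top view shows the tray at about (242,166) with two dark-brown bars at (230,169) and (257,163). The cover is at (131,198) with its grip, the tub at (355,207), the knife at (246,240), the mug at (137,126) and the jar at (366,130).

Bar candidates:
- The two brown bars inside the well at (230,169) and (257,163) fit the description.
- The purple (183,111), orange (302,128) and turquoise (358,276) ones are look-alikes. The dark slabs at (460,185) and (495,216) are off the mat and too large.

I'll confirm with one crop.

Run:
```python
from h import *
import pickle
a,b=pickle.load(open('s0.pkl','rb'))
im=a['image']; c=cloud(a); Z=c[...,2]
hsv=cv2.cvtColor(im,cv2.COLOR_RGB2HSV)
print('mat z',np.median(Z[300:330,90:180]),Z[300:330,90:180].std())
def show(n,m,z,roi):
    x0,y0,x1,y1=roi; mm=np.zeros(m.shape,np.uint8); mm[y0:y1,x0:x1]=m[y0:y1,x0:x1]
    cs=cv2.findContours(mm,cv2.RETR_EXTERNAL,cv2.CHAIN_APPROX_NONE)[0]
    for k in sorted(cs,key=cv2.contourArea)[::-1][:2]:
        if cv2.contourArea(k)<20: continue
        w=ray_plane(a,k.reshape(-1,2),z)[:,:2]
        r=cv2.minAreaRect((w*1000).astype(np.float32))
        px=cv2.minAreaRect(k)
        print(n,'px',np.round(px[0]),'world c mm',np.round(r[0],1),'size',np.round(r[1],1),'ang',round(r[2],2), 'zmed',np.median(Z[mm>0]).round(4))
V=hsv[...,2]
show('bars',V<70,0.028,(205,140,280,192))
show('grip',V<60,0.038,(110,180,155,220))
show('cover',(hsv[...,1]<40)&(V<190)&(V>60)|(V<60),0.004,(85,150,180,245))
show('tub',Z>0.045,0.06,(300,165,405,250))
show('tray',(Z>0.03),0.042,(195,139,290,205))
show('knife',(hsv[...,1]<45),0.006,(205,230,285,250))
big=cv2.resize(im[130:250,80:410],None,fx=2.4,fy=2.4,interpolation=cv2.INTER_CUBIC)
big=np.clip(big.astype(float)*1.2,0,255).astype(np.uint8)
save(big,'crop1.png')
```

```text
mat z 0.0015581145591746326 0.06912865096000181
bars px [229. 169.] world c mm [577.9  63.4] size [81.2 27.4] ang 10.2 zmed 0.0275
bars px [257. 163.] world c mm [597.6 -21.8] size [28.3 80.6] ang 87.75 zmed 0.0275
grip px [130. 198.] world c mm [481.5 365.8] size [76.2 24.6] ang 31.36 zmed 0.0363
cover px [130. 198.] world c mm [485.1 376.1] size [78.1 25.3] ang 31.36 zmed 0.0347
tub px [358. 207.] world c mm [ 464.6 -325.5] size [169.  225.3] ang 15.06 zmed 0.0589
tray px [242. 166.] world c mm [587.4  23.2] size [171.  217.9] ang 1.78 zmed 0.0414
```

View pics/crop1.png

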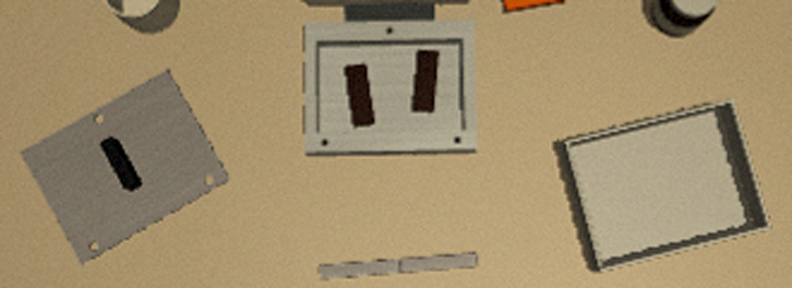

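The crop confirms two brown bars in the well at crop (359,95) and (425,82). The cover's single far hole is at crop (98,118) and its near holes are at (94,246) and (209,181), so its yaw is about +0.53 rad. I'll go above the tray for a wrist view.

```bash
cat >> h.py <<'E'
def to(x,y,z,yaw):
    o=robot.get_obs(); p=o['tool_pos']; rpy=o['ee_rot']
    from scipy.spatial.transform import Rotation as Ro
    R=Ro.from_euler('xyz',rpy).as_matrix()
    print('pos',p.round(4),'rpy',rpy.round(4),'shift',(R.T@(np.array([x,y,z])-p)).round(4),'turn10',round(-np.degrees(yaw-rpy[2])/10,3),'t',round(o['time'],2))
E
python3 -c "
from h import *
to(.56,.02,.28,.03)"
```

```text
pos [ 0.1971 -0.5129  0.2044] rpy [-3.1397e+00 -2.0000e-04  3.6680e-01] shift [ 0.5299 -0.3675 -0.0747] turn10 1.93 t 0.1
```

Call:
carry_out --steps '[[[0.053,-0.037,-0.0075],0.19,-0.3],[[0.106,-0.0735,-0.015],0.38,-0.3],[[0.159,-0.11,-0.0225],0.58,-0.3],[[0.212,-0.147,-0.03],0.77,-0.3],[[0.265,-0.184,-0.0375],0.96,-0.3],[[0.318,-0.22,-0.045],1.15,-0.3],[[0.371,-0.257,-0.0525],1.35,-0.3],[[0.424,-0.294,-0.06],1.54,-0.3],[[0.477,-0.331,-0.0675],1.74,-0.3],[[0.53,-0.3675,-0.0747],1.93,-0.3]]'

```text
time: 1.35
tool_pos: [0.5473, 0.0017, 0.2772]
ee_rot: [3.141, 0.0, 0.029]
wrist_force: [0.3, -0.4, -0.2]
width: 0.0612
finger_force: 0.0
```

Call:
carry_out --steps '[[[0,0,0],0,-0.3],[[0,0,0],0,-0.3],[[0,0,0],0,-0.3]]'

```text
time: 1.72
tool_pos: [0.5459, -0.0014, 0.2773]
ee_rot: [3.141, 0.001, 0.028]
wrist_force: [-0.2, 0.1, 0.7]
width: 0.061
finger_force: 0.0
```

Run:
```python
from h import *
import pickle
o=robot.get_obs(); print(o['time'],o['tool_pos'],o['ee_rot'],o['width'],o['joint_positions'])
w=snap('wrist');pickle.dump(w,open('w1.pkl','wb'));save(w['image'],'w1.png')
print(w['mtx'],w['D'],-w['R'].T@w['t'])
```

```text
1.725 [ 0.54594104 -0.00143853  0.27729023] [3.14123408e+00 5.05439020e-04 2.80541088e-02] 0.06098910601846934 [-1.06222267e-01  7.59758668e-02  1.24180081e+00 -4.36976471e-04
  1.82426884e+00  1.43641038e+00]
[[311.91512806   0.         250.34713523]
 [  0.         311.91512806 189.87729889]
 [  0.           0.           1.        ]] [-0.01531496  0.          0.          0.          0.        ] [0.62097025 0.00103597 0.45638242]
```

View pics/w1.png

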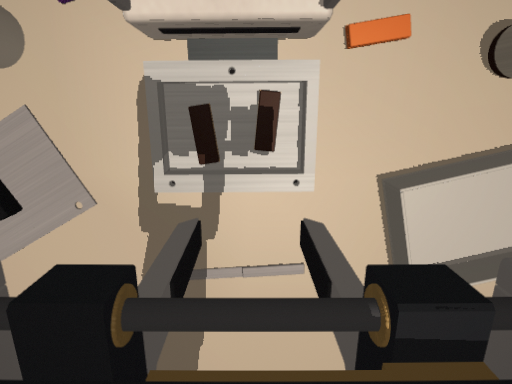

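The wrist view shows the bars at (204,134) and (268,121), the tray holes at (232,71), (172,184) and (296,183), and a cover hole at (80,205). I'll measure these now.

```bash
cat >> h.py <<'E'
def holes(s,seeds,z,r=8):
    g=cv2.cvtColor(s['image'],cv2.COLOR_RGB2GRAY).astype(float); out=[]
    for u,v in seeds:
        u,v=int(round(u)),int(round(v))
        p=g[v-r:v+r+1,u-r:u+r+1]; w=np.clip(np.median(p)-18-p,0,None)
        n,l,st,ce=cv2.connectedComponentsWithStats((w>0).astype(np.uint8))
        c=np.hypot(*(ce-r).T); c[0]=99; m=(l==np.argmin(c))*w
        yy,xx=np.mgrid[-r:r+1,-r:r+1]; out.append((u+(m*xx).sum()/m.sum(),v+(m*yy).sum()/m.sum()))
    return np.array(out),ray_plane(s,out,z)[:,:2]*1000
def fit(P):  # pattern -> pose mm/rad
    Q=np.array([[-72.5,85],[-72.5,-85],[72.5,0]])
    q=Q-Q.mean(0);p=P-P.mean(0)
    a=np.arctan2((q[:,0]*p[:,1]-q[:,1]*p[:,0]).sum(),(q*p).sum())
    R=np.array([[np.cos(a),-np.sin(a)],[np.sin(a),np.cos(a)]])
    return P.mean(0)-R@Q.mean(0),a,np.hypot(*(P-((q@R.T)+P.mean(0))).T)
E
python3 - <<'E'
from h import *
import pickle
w=pickle.load(open('w1.pkl','rb'))
hp,P=holes(w,[(172,184),(296,183),(232,71)],.042)
print(hp.round(1),P.round(1),fit(P))
a,_=pickle.load(open('s0.pkl','rb'))
H=np.array([[80+x/2.4,130+y/2.4] for x,y in [(324,142),(457,140),(389,31)]])
hp,P=holes(a,H,.042,4);print('top',hp.round(1),P.round(1),fit(P))
hsv=cv2.cvtColor(w['image'],cv2.COLOR_RGB2HSV);im=w['image'].astype(int)
m=((im[...,0]-im[...,2]>8)&(hsv[...,2]<75)&(hsv[...,1]>70)).astype(np.uint8); mm=0*m; mm[80:175,165:300]=m[80:175,165:300]
for k in cv2.findContours(mm,0,cv2.CHAIN_APPROX_NONE)[0]:
    if cv2.contourArea(k)>150:
        r=cv2.minAreaRect((ray_plane(w,k.reshape(-1,2),.028)[:,:2]*1000).astype(np.float32)); print('bar',r)
C=cloud(w);print('z bars',C[134,204,2],C[121,268,2],'rim',C[184,185,2])
E
```

```text
[[171.9 183.1]
 [295.7 182.1]
 [231.5  70.5]] [[516.9 105.3]
 [523.  -63.8]
 [664.   25.7]] (array([592.13884644,  23.2537905 ]), np.float64(0.035130914862749246), array([0.38297564, 0.50808409, 0.5567012 ]))
top [[214.8 188.9]
 [270.1 187.9]
 [241.9 142.3]] [[513.3 105.8]
 [519.2 -63.9]
 [661.   25.9]] (array([588.62778173,  23.45886103]), np.float64(0.03447114480459712), array([0.08699461, 0.14765518, 0.11146734]))
bar ((582.7425537109375, 62.58427429199219), (78.020263671875, 28.839269638061523), 10.130772590637207)
bar ((602.8191528320312, -21.28668975830078), (26.92814826965332, 78.29801177978516), 86.33186340332031)
z bars 0.02835238808686413 0.02664402202911255 rim 0.0414410644467337
```

```bash
python3 -c "
from h import *
to(.581,.063,.09,.177)"
```

```text
pos [ 0.546  -0.0016  0.2775] rpy [3.1413e+00 1.0000e-04 2.7800e-02] shift [ 0.0368 -0.0636  0.1874] turn10 -0.855 t 1.77
```

Call:
carry_out --steps '[[[0.012,-0.022,0.03],-0.3,-0.3],[[0.024,-0.043,0.07],-0.6,-0.3],[[0.037,-0.064,0.11],-0.86,-0.3],[[0.037,-0.064,0.15],-0.86,-0.3],[[0.037,-0.064,0.187],-0.86,-0.3],[[0.037,-0.064,0.187],-0.86,-0.3],[[0.037,-0.064,0.187],-0.86,-0.3]]'

```text
time: 2.65
tool_pos: [0.5825, 0.064, 0.0923]
ee_rot: [3.141, -0.003, 0.179]
wrist_force: [0.4, -0.2, -0.5]
width: 0.0611
finger_force: 0.0
```

```bash
python3 -c "
from h import *
to(.581,.063,.0135,.177)"
```

```text
pos [0.5825 0.064  0.0923] rpy [ 3.141e+00 -2.600e-03  1.787e-01] shift [-0.0019  0.0007  0.0788] turn10 0.01 t 2.65
```

Call:
carry_out --steps '[[[0,0,0.03],0,-0.3],[[0,0,0.06],0,-0.3],[[0,0,0.077],0,-0.3],[[0,0,0.077],0,-0.3],[[0,0,0.077],0,0.6],[[0,0,0.077],0,1],[[0,0,0.077],0,1],[[0,0,0.077],0,1],[[0,0,0.077],0,1]]'

```text
time: 3.78
tool_pos: [0.5821, 0.0648, 0.014]
ee_rot: [3.141, -0.001, 0.18]
wrist_force: [-0.2, -0.2, 3.1]
width: 0.0281
finger_force: 30.0
```

Bar_a is gripped, with the fingers at 28 mm as they should be. I'll lift it and carry it to the tub.

```bash
python3 -c "
from h import *
import pickle
to(.582,.065,.15,.18)
to(.4545,-.2825,.15,.263)
a,_=pickle.load(open('s0.pkl','rb'))
print('jar',ray_plane(a,[(369,125)],.1),'mug',ray_plane(a,[(137,124)],.09),'knife',ray_plane(a,[(213,243),(279,238)],.006))
"
```

```text
pos [0.5821 0.0648 0.014 ] rpy [ 3.1412e+00 -1.0000e-03  1.8000e-01] shift [ 1.00e-04 -2.00e-04 -1.36e-01] turn10 0.0 t 3.77
pos [0.5821 0.0648 0.014 ] rpy [ 3.1412e+00 -1.0000e-03  1.8000e-01] shift [-0.1876  0.3189 -0.136 ] turn10 -0.475 t 3.77
jar [[ 0.70503805 -0.35395874  0.1       ]] mug [[0.70028172 0.34076284 0.09      ]] knife [[ 0.34856874  0.11025901  0.006     ]
 [ 0.36756373 -0.09443884  0.006     ]]
```

Call:
carry_out --steps '[[[0,0,-0.03],0,1],[[0,0,-0.075],0,1],[[0,0,-0.12],0,1],[[-0.02,0.035,-0.136],0,1],[[-0.048,0.082,-0.136],-0.1,1],[[-0.076,0.13,-0.136],-0.2,1],[[-0.104,0.177,-0.136],-0.3,1],[[-0.132,0.225,-0.136],-0.4,1],[[-0.16,0.272,-0.136],-0.48,1],[[-0.188,0.319,-0.136],-0.48,1]]'

```text
time: 5.03
tool_pos: [0.4529, -0.284, 0.1492]
ee_rot: [-3.141, -0.0, 0.264]
wrist_force: [0.4, 1.2, -0.1]
width: 0.0276
finger_force: 30.0
```

Call:
carry_out --steps '[[[0,0,0],0,1],[[0,0,0],0,1],[[0,0,0.02],0,1],[[0,0,0.04],0,1],[[0,0,0.06],0,1],[[0,0,0.06],0,1],[[0,0,0.06],0,1]]'

```text
time: 5.9
tool_pos: [0.4547, -0.2819, 0.0903]
ee_rot: [3.141, -0.001, 0.266]
wrist_force: [-0.0, 0.0, 0.5]
width: 0.0277
finger_force: 30.0
```

Run:
```python
from h import *
import pickle
to(.4545,-.2825,.011,.263)
w=snap('wrist');save(w['image'],'w2.png');print(robot.get_obs()['width'])
C=cloud(w)
m=((C[...,2]>.05)&(C[...,2]<.068)).astype(np.uint8); m[260:]=0
c=cv2.findContours(m,0,cv2.CHAIN_APPROX_NONE)[0]
for k in c:
    if cv2.contourArea(k)>200 : print(cv2.minAreaRect(k)[0],cv2.minAreaRect((C[k[:,0,1],k[:,0,0],:2]*1000).astype(np.float32)))
```

```text
pos [ 0.4547 -0.2819  0.0903] rpy [ 3.1407e+00 -8.0000e-04  2.6550e-01] shift [-0.0004  0.0004  0.0793] turn10 0.014 t 5.9
0.027685452528746785
(322.49993896484375, 173.99996948242188) ((490.08575439453125, -321.2041015625), (125.15299224853516, 220.77330017089844), 15.237131118774414)
```

View pics/w2.png

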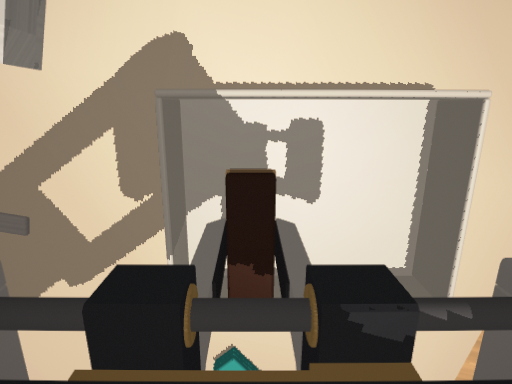

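The bar is held at (250,235), inside the tub outline (walls at columns 172 and 440, far edge at row 95). I'll lower it and release.

Call:
carry_out --steps '[[[0,0,0.03],0,1],[[0,0,0.055],0,1],[[0,0,0.072],0,1],[[0,0,0.08],0,1],[[0,0,0.08],0,1],[[0,0,0.08],0,0.2],[[0,0,0.08],0,-0.2],[[0,0,0.08],0,-0.3],[[0,0,0.08],0,-0.3]]'

```text
time: 7.08
tool_pos: [0.4539, -0.2827, 0.0096]
ee_rot: [3.141, -0.0, 0.264]
wrist_force: [-0.3, 0.4, -0.6]
width: 0.0604
finger_force: 0.0
```

Call:
carry_out --steps '[[[0,0,-0.03],0,-0.3],[[0,0,-0.08],0,-0.3],[[0,0,-0.14],0,-0.3],[[0,0,-0.14],0,-0.3],[[0,0,-0.14],0,-0.3]]'

```text
time: 7.7
tool_pos: [0.4536, -0.2825, 0.1491]
ee_rot: [-3.141, 0.0, 0.264]
wrist_force: [0.5, -0.6, -1.1]
width: 0.0612
finger_force: 0.0
```

Run:
```python
from h import *
to(.6,-.0215,.15,-.05)
w=snap('wrist');im=w['image'].astype(int);C=cloud(w);hsv=cv2.cvtColor(w['image'],cv2.COLOR_RGB2HSV)
m=((im[...,0]-im[...,2]>8)&(hsv[...,2]<75)&(hsv[...,1]>70)).astype(np.uint8);m[260:]=0
for k in cv2.findContours(m,0,cv2.CHAIN_APPROX_NONE)[0]:
    if cv2.contourArea(k)>300: 
        q=np.zeros(m.shape,np.uint8);cv2.drawContours(q,[k],-1,1,-1)
        print(cv2.minAreaRect(k),np.median(C[q>0],0))
```

```text
pos [ 0.4536 -0.2825  0.1491] rpy [-3.1414e+00  2.0000e-04  2.6390e-01] shift [ 0.2094 -0.2138 -0.0009] turn10 1.798 t 7.7
((251.5, 181.0), (76.0, 27.0), 90.0) [ 0.4569321  -0.28194961  0.02268475]
```

Bar_a lies on the tub floor with its top at 23 mm. Next is bar_b.

Call:
carry_out --steps '[[[0.035,-0.036,0],0.3,-0.3],[[0.07,-0.071,0],0.6,-0.3],[[0.105,-0.107,0],0.9,-0.3],[[0.14,-0.143,0],1.2,-0.3],[[0.175,-0.178,0],1.5,-0.3],[[0.209,-0.214,0],1.8,-0.3],[[0.209,-0.214,0.03],1.8,-0.3],[[0.209,-0.214,0.06],1.8,-0.3],[[0.209,-0.214,0.06],1.8,-0.3],[[0.209,-0.214,0.06],1.8,-0.3]]'

```text
time: 9.0
tool_pos: [0.5996, -0.0217, 0.0891]
ee_rot: [-3.142, 0.001, -0.051]
wrist_force: [0.1, 0.6, 1.0]
width: 0.061
finger_force: 0.0
```

```bash
python3 -c "
from h import *
to(.6,-.0215,.0145,-.052)"
```

```text
pos [ 0.5996 -0.0217  0.0891] rpy [-3.1416e+00  1.0000e-03 -5.0600e-02] shift [ 0.0005 -0.0002  0.0746] turn10 0.008 t 9.0
```

Call:
carry_out --steps '[[[0,0,0.03],0,-0.3],[[0,0,0.06],0,-0.3],[[0,0,0.075],0,-0.3],[[0,0,0.075],0,-0.3],[[0,0,0.075],0,0.6],[[0,0,0.075],0,1],[[0,0,0.075],0,1],[[0,0,0.075],0,1],[[0,0,0.075],0,1]]'

```text
time: 10.12
tool_pos: [0.6001, -0.0216, 0.0151]
ee_rot: [3.141, -0.001, -0.05]
wrist_force: [0.2, 0.0, 2.6]
width: 0.0279
finger_force: 30.0
```

```bash
python3 -c "
from h import *
to(.477,-.37,.15,.263)"
```

```text
pos [ 0.6001 -0.0216  0.0151] rpy [ 3.1414e+00 -1.0000e-03 -5.0300e-02] shift [-0.1053  0.3542 -0.135 ] turn10 -1.795 t 10.12
```

Call:
carry_out --steps '[[[0,0,-0.03],0,1],[[0,0,-0.075],0,1],[[0,0,-0.12],0,1],[[-0.015,0.05,-0.135],-0.25,1],[[-0.03,0.101,-0.135],-0.5,1],[[-0.045,0.152,-0.135],-0.75,1],[[-0.06,0.202,-0.135],-1,1],[[-0.075,0.252,-0.135],-1.25,1],[[-0.09,0.303,-0.135],-1.5,1],[[-0.105,0.354,-0.135],-1.8,1]]'

```text
time: 11.38
tool_pos: [0.4763, -0.3712, 0.1492]
ee_rot: [-3.141, 0.0, 0.266]
wrist_force: [0.1, -0.0, -0.2]
width: 0.0277
finger_force: 30.0
```

Call:
carry_out --steps '[[[0,0,0],0,1],[[0,0,0],0,1],[[0,0,0.02],0,1],[[0,0,0.04],0,1],[[0,0,0.06],0,1],[[0,0,0.06],0,1],[[0,0,0.06],0,1]]'

```text
time: 12.25
tool_pos: [0.478, -0.3691, 0.0904]
ee_rot: [3.141, -0.001, 0.265]
wrist_force: [-0.1, 0.1, 0.2]
width: 0.0276
finger_force: 30.0
```

```bash
python3 -c "
from h import *
to(.477,-.37,.0115,.263);print(robot.get_obs()['width'])"
```

```text
pos [ 0.478  -0.3691  0.0904] rpy [ 3.1406e+00 -8.0000e-04  2.6530e-01] shift [-0.0013  0.0005  0.0789] turn10 0.013 t 12.25
0.027604354710361
```

Call:
carry_out --steps '[[[0,0,0.03],0,1],[[0,0,0.055],0,1],[[0,0,0.072],0,1],[[0,0,0.079],0,1],[[0,0,0.079],0,1],[[0,0,0.079],0,0.2],[[0,0,0.079],0,-0.2],[[0,0,0.079],0,-0.3],[[0,0,0.079],0,-0.3]]'

```text
time: 13.38
tool_pos: [0.4772, -0.3699, 0.0106]
ee_rot: [3.141, -0.0, 0.264]
wrist_force: [0.1, -0.4, 1.0]
width: 0.0607
finger_force: 0.0
```

Call:
carry_out --steps '[[[0,0,-0.03],0,-0.3],[[0,0,-0.08],0,-0.3],[[0,0,-0.14],0,-0.3],[[0,0,-0.2],0,-0.3],[[0,0,-0.2],0,-0.3],[[0,0,-0.2],0,-0.3]]'

```text
time: 14.12
tool_pos: [0.4769, -0.3696, 0.2099]
ee_rot: [-3.141, 0.0, 0.264]
wrist_force: [-0.5, -0.1, -0.2]
width: 0.0613
finger_force: 0.0
```

Run:
```python
from h import *
import pickle
w=snap('wrist');im=w['image'].astype(int);C=cloud(w);hsv=cv2.cvtColor(w['image'],cv2.COLOR_RGB2HSV)
m=((im[...,0]-im[...,2]>8)&(hsv[...,2]<75)&(hsv[...,1]>70)).astype(np.uint8);m[260:]=0
for k in cv2.findContours(m,0,cv2.CHAIN_APPROX_NONE)[0]:
    if cv2.contourArea(k)>300: 
        q=np.zeros(m.shape,np.uint8);cv2.drawContours(q,[k],-1,1,-1)
        print(cv2.minAreaRect(k),np.median(C[q>0],0))
# cover in first top view: holes & grip
a,_=pickle.load(open('s0.pkl','rb'))
ui=a['image'];hs=cv2.cvtColor(ui,cv2.COLOR_RGB2HSV)
mk=((hs[...,1]<60)).astype(np.uint8);q=mk*0;q[155:242,86:178]=mk[155:242,86:178]
g=cv2.cvtColor(ui,cv2.COLOR_RGB2GRAY)
for k in cv2.findContours(q,0,cv2.CHAIN_APPROX_NONE)[0]:
    if cv2.contourArea(k)>1500: print('cover',cv2.minAreaRect(k),cv2.minAreaRect((ray_plane(a,k.reshape(-1,2),.004)[:,:2]*1000).astype(np.float32)))
to(.42,.37,.28,.53)
```

```text
((176.91989135742188, 168.9779052734375), (65.12039184570312, 25.385915756225586), 86.98721313476562) [ 0.4579524  -0.28361406  0.02259382]
((251.5, 167.0), (64.0, 23.0), 90.0) [ 0.49139939 -0.36555501  0.02269429]
((487.39764404296875, 168.280517578125), (35.569976806640625, 155.84552001953125), 8.408912658691406) [ 0.55667789 -0.65675589  0.00581523]
((500.5, 27.499996185302734), (54.99999237060547, 20.999996185302734), 90.0) [ 0.70393993 -0.60287464  0.00594001]
cover ((131.57691955566406, 198.88462829589844), (52.71475601196289, 71.0718994140625), 60.2551155090332) ((483.3709716796875, 369.9198913574219), (168.9478759765625, 218.71409606933594), 31.280044555664062)
pos [ 0.4765 -0.3692  0.2085] rpy [-3.1389e+00  1.8000e-03  2.6380e-01] shift [ 0.1381 -0.7286 -0.0698] turn10 -1.525 t 14.18
```

Both bars are flat in the tub with their tops at 23 mm. The cover measures 169x219 mm (as given), centred at about (0.483, 0.370) with yaw 0.546. Next I'll move there and look from close by.

Call:
carry_out --steps '[[[0.01,-0.055,-0.007],-0.15,-0.3],[[0.02,-0.11,-0.014],-0.3,-0.3],[[0.03,-0.165,-0.021],-0.45,-0.3],[[0.04,-0.22,-0.028],-0.6,-0.3],[[0.05,-0.275,-0.035],-0.75,-0.3],[[0.06,-0.33,-0.042],-0.9,-0.3],[[0.07,-0.385,-0.049],-1.0,-0.3],[[0.08,-0.44,-0.056],-1.1,-0.3],[[0.09,-0.495,-0.063],-1.2,-0.3],[[0.1,-0.55,-0.07],-1.3,-0.3]]'

```text
time: 15.42
tool_pos: [0.429, 0.1887, 0.2779]
ee_rot: [-3.141, 0.005, 0.491]
wrist_force: [0.6, 0.1, 1.1]
width: 0.0611
finger_force: 0.0
```

Run:
```python
from h import *
to(.43,.335,.27,.54)
```

```text
pos [0.429  0.1887 0.2779] rpy [-3.1409  0.0047  0.4912] shift [ 0.0699 -0.1285  0.0076] turn10 -0.279 t 15.43
```

Call:
carry_out --steps '[[[0.023,-0.043,0.002],-0.1,-0.3],[[0.046,-0.086,0.004],-0.2,-0.3],[[0.07,-0.128,0.007],-0.28,-0.3],[[0.07,-0.128,0.007],-0.28,-0.3],[[0.07,-0.128,0.007],-0.28,-0.3],[[0.07,-0.128,0.007],-0.28,-0.3]]'

```text
time: 16.18
tool_pos: [0.4318, 0.3318, 0.2731]
ee_rot: [3.141, 0.001, 0.538]
wrist_force: [0.2, -0.5, 0.3]
width: 0.0608
finger_force: 0.0
```

Run:
```python
from h import *
import pickle
to(.43,.335,.27,.54)
w=snap('wrist');pickle.dump(w,open('w3.pkl','wb'));save(w['image'],'w3.png')
c,s=np.cos(.546),np.sin(.546)
Q=np.array([[-72.5,85],[-72.5,-85],[72.5,0]])@np.array([[c,s],[-s,c]])+[483.4,369.9]
print(proj(w,np.c_[Q/1000,[0.004]*3]).round(0))
im=w['image'];V=im.max(-1);m=(V<45).astype(np.uint8);m[250:]=0
C=cloud(w)
for k in cv2.findContours(m,0,cv2.CHAIN_APPROX_NONE)[0]:
    if cv2.contourArea(k)>200: print('dark',cv2.minAreaRect(k),cv2.minAreaRect((ray_plane(w,k.reshape(-1,2),.038)[:,:2]*1000).astype(np.float32)))
```

```text
pos [0.4318 0.3318 0.2731] rpy [3.1411e+00 9.0000e-04 5.3780e-01] shift [ 0.0001 -0.0036  0.0031] turn10 -0.013 t 16.18
[[188. 167.]
 [305. 166.]
 [245.  59.]]
dark ((303.4417419433594, 237.07191467285156), (31.28350257873535, 12.662370681762695), 65.55604553222656) ((379.8824462890625, 212.3408203125), (48.544124603271484, 18.211727142333984), 56.083587646484375)
dark ((197.224365234375, 237.1804656982422), (13.13049030303955, 31.708736419677734), 24.775142669677734) ((301.7801513671875, 343.0240173339844), (49.146053314208984, 18.916040420532227), 5.239162445068359)
dark ((246.5, 112.99998474121094), (12.999998092651367, 53.99999237060547), 0.0) ((486.1837463378906, 370.3321838378906), (67.86700439453125, 17.044452667236328), 30.942672729492188)
```

View pics/w3.png

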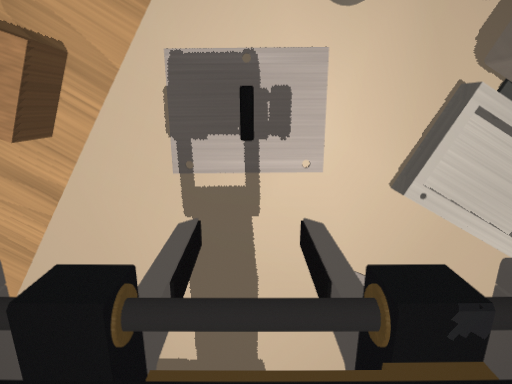

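The grip is at (246,113), which maps to (0.486, 0.370) and measures 68x17 mm with yaw 0.541. That agrees with the top view to within 3 mm.

Run:
```python
from h import *
to(.4845,.370,.09,.543)
```

```text
pos [0.4319 0.3319 0.2734] rpy [3.1412e+00 2.0000e-04 5.3770e-01] shift [ 0.0648 -0.0059  0.1834] turn10 -0.03 t 16.23
```

Call:
carry_out --steps '[[[0.02,-0.002,0.045],-0.03,-0.3],[[0.045,-0.004,0.09],-0.03,-0.3],[[0.065,-0.006,0.135],-0.03,-0.3],[[0.065,-0.006,0.183],-0.03,-0.3],[[0.065,-0.006,0.183],-0.03,-0.3],[[0.065,-0.006,0.183],-0.03,-0.3]]'

```text
time: 16.98
tool_pos: [0.4855, 0.3716, 0.0929]
ee_rot: [3.142, -0.003, 0.544]
wrist_force: [0.7, 0.4, 0.5]
width: 0.0611
finger_force: 0.0
```

Run:
```python
from h import *
to(.4845,.370,.010,.543)
```

```text
pos [0.4855 0.3716 0.0929] rpy [ 3.1415 -0.0034  0.5439] shift [-0.002   0.0009  0.0829] turn10 0.005 t 16.98
```

Call:
carry_out --steps '[[[-0.001,0.001,0.03],0,-0.3],[[-0.001,0.001,0.06],0,-0.3],[[-0.001,0.001,0.08],0,-0.3],[[-0.001,0.001,0.08],0,-0.3],[[-0.001,0.001,0.08],0,0.5],[[-0.001,0.001,0.08],0,1],[[-0.001,0.001,0.08],0,1],[[-0.001,0.001,0.08],0,1],[[-0.001,0.001,0.08],0,1],[[-0.001,0.001,0.08],0,1]]'

```text
time: 18.23
tool_pos: [0.4843, 0.37, 0.0106]
ee_rot: [3.141, -0.0, 0.545]
wrist_force: [0.7, -0.3, 1.0]
width: 0.0175
finger_force: 30.0
```

Call:
carry_out --steps '[[[0,0,-0.015],0,1],[[0,0,-0.035],0,1],[[0,0,-0.06],0,1],[[0,0,-0.09],0,1],[[0,0,-0.12],0,1],[[0,0,-0.13],0,1],[[0,0,-0.13],0,1],[[0,0,-0.13],0,1]]'

```text
time: 19.23
tool_pos: [0.483, 0.3697, 0.1383]
ee_rot: [3.142, 0.004, 0.545]
wrist_force: [-0.6, 0.1, -3.9]
width: 0.0182
finger_force: 30.0
```

Run:
```python
from h import *
import pickle
to(.5885,.0234,.14,.0345)
w=snap('wrist');t=snap('top');pickle.dump((w,t),open('s4.pkl','wb'));save(np.hstack([w['image'][:,:400],t['image'][80:464,60:400][:304].repeat(1,0) if 0 else cv2.resize(t['image'][90:282,60:260],(400,384))]),'s4.png')
C=cloud(w);m=(C[...,2]>.1)&(C[...,2]<.14);m[230:]=0
P=C[m];A=np.c_[P[:,:2],np.ones(len(P))];s=np.linalg.lstsq(A,P[:,2],rcond=None)[0];
k=abs(P[:,2]-A@s)<.004;s=np.linalg.lstsq(A[k],P[k,2],rcond=None)[0];print('plane tilt',s[:2],'z at centre',P[k].mean(0),k.sum())
```

```text
pos [0.483  0.3697 0.1383] rpy [3.1415 0.0037 0.5448] shift [-0.0893  0.3509 -0.0013] turn10 2.924 t 19.23
plane tilt [-0.00159503 -0.00073371] z at centre [0.52296326 0.39428782 0.13133053] 49675
```

View pics/s4.png

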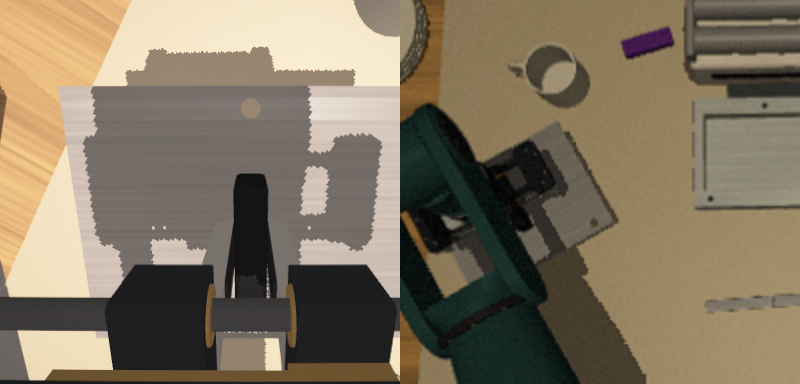

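The plate hangs level with its top at 131 mm. Hole 2 shows at (251,108) in the wrist picture. I'll turn first to stay clear of the cutter, then move sideways.

Call:
carry_out --steps '[[[-0.003,0.01,0],0.3,1],[[-0.01,0.04,0],0.8,1],[[-0.019,0.075,0],1.4,1],[[-0.028,0.11,0],2.0,1],[[-0.037,0.145,0],2.6,1],[[-0.047,0.185,0],2.92,1],[[-0.058,0.227,0],2.92,1],[[-0.067,0.265,0],2.92,1],[[-0.076,0.3,0],2.92,1],[[-0.082,0.32,0],2.92,1]]'

```text
time: 20.58
tool_pos: [0.5797, 0.0518, 0.1401]
ee_rot: [3.141, 0.001, 0.032]
wrist_force: [-0.2, 1.1, -3.7]
width: 0.018
finger_force: 30.0
```

Call:
carry_out --steps '[[[0,0,0],0,1],[[0,0,0],0,1],[[0,0,0],0,1],[[0,0,0],0,1]]'

```text
time: 21.08
tool_pos: [0.5795, 0.0551, 0.1405]
ee_rot: [-3.141, -0.0, 0.037]
wrist_force: [-0.2, 0.2, -4.2]
width: 0.0177
finger_force: 30.0
```

Run:
```python
from h import *
to(.5894,.0235,.100,.034)
```

```text
pos [0.5795 0.0551 0.1405] rpy [-3.1415 -0.      0.0366] shift [0.0087 0.032  0.0405] turn10 0.015 t 21.07
```

Call:
carry_out --steps '[[[0.003,0.01,0],0,1],[[0.006,0.021,0],0,1],[[0.009,0.032,0.01],0.01,1],[[0.009,0.032,0.025],0.01,1],[[0.009,0.032,0.04],0.01,1],[[0.009,0.032,0.04],0.01,1],[[0.009,0.032,0.04],0.01,1],[[0.009,0.032,0.04],0.01,1],[[0.009,0.032,0.04],0.01,1]]'

```text
time: 22.2
tool_pos: [0.5903, 0.0225, 0.1012]
ee_rot: [3.141, -0.001, 0.034]
wrist_force: [-0.4, 1.0, -4.2]
width: 0.0175
finger_force: 30.0
```

Run:
```python
from h import *
import pickle
to(.5894,.0235,.070,.034)
w=snap('wrist');t=snap('top');s=snap('scene');pickle.dump((w,t,s),open('s5.pkl','wb'))
save(np.hstack([w['image'][:384,:400],cv2.resize(t['image'][110:206,190:290],(400,384),interpolation=cv2.INTER_CUBIC)]),'s5.png')
C=cloud(w);m=(C[...,2]>.08)&(C[...,2]<.105);m[230:]=0
P=C[m];A=np.c_[P[:,:2],np.ones(len(P))];q=np.linalg.lstsq(A,P[:,2],rcond=None)[0];
k=abs(P[:,2]-A@q)<.004;q=np.linalg.lstsq(A[k],P[k,2],rcond=None)[0];print('plane tilt',q[:2],'z',P[k].mean(0),k.sum())
```

```text
pos [0.5903 0.0225 0.1012] rpy [ 3.1414e+00 -1.4000e-03  3.3700e-02] shift [-0.0009 -0.001   0.0312] turn10 -0.002 t 22.2
plane tilt [0.03660566 0.00176198] z [0.64562123 0.02496891 0.09507549] 56319
```

View pics/s5.png

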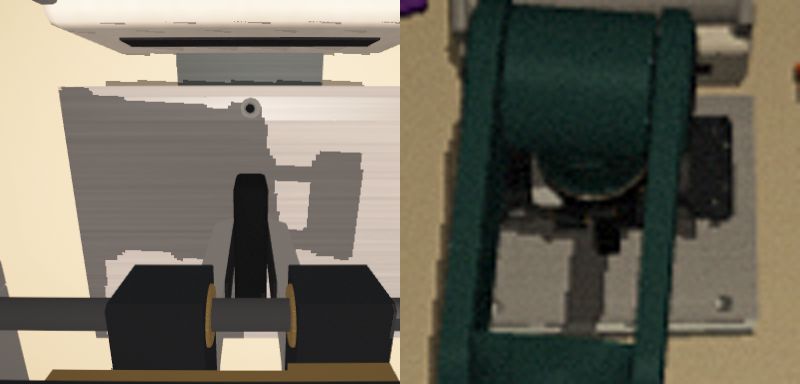

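In the wrist picture, tray hole 2 is visible through cover hole 2 at (250,108). In the top crop, tray hole 1 shows through cover hole 1 at (723,302). The plate is nearly aligned, so I'll lower to the hold height and measure the remaining offsets.

Call:
carry_out --steps '[[[-0.001,-0.001,0.012],0,1],[[-0.001,-0.001,0.024],0,1],[[-0.001,-0.001,0.033],0,1],[[-0.001,-0.001,0.035],0,1],[[-0.001,-0.001,0.035],0,1],[[-0.001,-0.001,0.035],0,1],[[-0.001,-0.001,0.035],0,1]]'

```text
time: 23.22
tool_pos: [0.5892, 0.0234, 0.066]
ee_rot: [3.141, -0.001, 0.033]
wrist_force: [-0.2, -0.1, -2.9]
width: 0.0177
finger_force: 30.0
```

Run:
```python
from h import *
import pickle
to(.5894,.0235,.066,.034)
w=snap('wrist');t=snap('top');s=snap('scene');pickle.dump((w,t,s),open('s6.pkl','wb'))
print('tool hole2 px expected',proj(w,[[.661,.026,.042]]),proj(t,[[.661,.026,.042],[.5192,-.0639,.042],[.5133,.1058,.042]]).round(1))
C=cloud(w)
P=C[110:200,110:220].reshape(-1,3);A=np.c_[P[:,:2],np.ones(len(P))]
k=np.ones(len(P),bool)
for _ in range(5):
    q=np.linalg.lstsq(A[k],P[k,2],rcond=None)[0];k=abs(P[:,2]-A@q)<.003
print('tilt',q[:2].round(4),'z top',P[k].mean(0).round(4),k.mean())
print(C[95:106,240:262,2].mean(), robot.get_obs()['wrist_force'])
a=cv2.resize(w['image'][92:124,234:266],(384,384),interpolation=cv2.INTER_NEAREST)
b=cv2.resize(t['image'][168:200,254:286],(384,384),interpolation=cv2.INTER_NEAREST)
save(np.hstack([a,b]),'s6.png')
```

```text
pos [0.5892 0.0234 0.066 ] rpy [ 3.1414e+00 -1.1000e-03  3.3400e-02] shift [ 0.0002 -0.0001  0.    ] turn10 -0.003 t 23.23
tool hole2 px expected [[250.5454271  111.93063531]] [[241.8 142.3]
 [270.1 187.9]
 [214.8 188.9]]
tilt [0.0035 0.0014] z top [0.6344 0.0768 0.0593] 0.9959595959595959
0.04805325044428623 [-0.00961277 -0.48143833 -3.62796516]
```

View pics/s6.png

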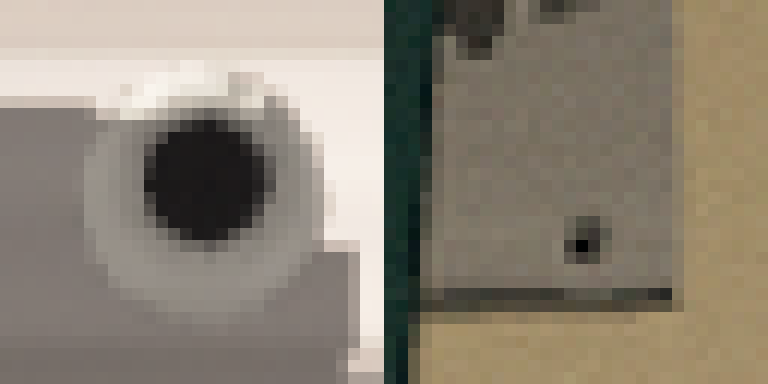

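The left crop shows the tray hole dot near pixel (250.9,106.3) inside the cover hole ring centred near (250.5,107.5). The right crop shows tray hole 1 inside cover hole 1 near (270,187.6). I'll convert these to millimetres.

Run:
```python
from h import *
import pickle
w,t,s=pickle.load(open('s6.pkl','rb'))
r=ray_plane(w,[(250.5,107.5)],.0585)[0]*1000;h=ray_plane(w,[(250.9,106.3)],.042)[0]*1000
print('wrist cover2',r.round(1),'tray2',h.round(1),'diff',(r-h)[:2].round(2))
# top: cover hole1 & corner
g=cv2.cvtColor(t['image'],cv2.COLOR_RGB2GRAY).astype(float)
p=g[182:194,264:277];ww=np.clip(np.median(p)-12-p,0,None);n,l,st,ce=cv2.connectedComponentsWithStats((ww>0).astype(np.uint8))
i=l[5:8,4:8].max();m=l==i;yy,xx=np.nonzero(m);print('blob',st[i],264+xx.mean(),182+yy.mean())
c=ray_plane(t,[(264+xx.mean(),182+yy.mean())],.0585)[0]*1000
print('top cover1',c.round(1),'tray1 [519.2 -63.9]','diff',(c[:2]-[519.2,-63.9]).round(2))
# plate far-edge direction in wrist view vs tray yaw
C=cloud(w);pl=(abs(C[...,2]-.0593)<.006).astype(np.uint8)
E=[]
for u in list(range(90,230,4))+list(range(270,400,4)):
    col=np.nonzero(pl[:180,u])[0]
    if len(col): E.append((u,col[0]-.5))
E=ray_plane(w,E,.059)[:,:2]*1000
for _ in range(3):
    f=np.polyfit(E[:,1],E[:,0],1);E=E[abs(E[:,0]-np.polyval(f,E[:,1]))<2]
print('plate yaw',-f[0],len(E),'tray .0345; far edge x at y=26',np.polyval(f,26),'hole2 should be 12.5 nearer')
print('side edge x of top view etc skipped',robot.get_obs()['tool_pos'])
```

```text
wrist cover2 [663.7  26.1  58.5] tray2 [664.5  25.9  42. ] diff [-0.73  0.24]
blob [ 5  4  4  4 13] 270.38461538461536 187.6153846153846
top cover1 [517.9 -64.3  58.5] tray1 [519.2 -63.9] diff [-1.28 -0.44]
plate yaw 0.033269103998524244 68 tray .0345; far edge x at y=26 706.8818469986683 hole2 should be 12.5 nearer
side edge x of top view etc skipped [0.58897956 0.02339934 0.06576464]
```

Offsets are about 1 mm in x and under 0.5 mm in y, and the yaw matches. I'll make one small nudge and let it settle.

Call:
carry_out --steps '[[[0.001,0,0.001],0,1],[[0.001,0,0.002],0,1],[[0.001,0,0.002],0,1],[[0.001,0,0.002],0,1],[[0.001,0,0.002],0,1],[[0.001,0,0.002],0,1],[[0.001,0,0.002],0,1],[[0.001,0,0.002],0,1]]'

```text
time: 24.38
tool_pos: [0.5898, 0.0235, 0.0635]
ee_rot: [3.142, -0.0, 0.033]
wrist_force: [-0.1, -0.1, -4.3]
width: 0.018
finger_force: 30.0
```

Run:
```python
from h import *
w=snap('wrist');t=snap('top');o=robot.get_obs()
print(o['tool_pos'].round(4),o['ee_rot'].round(4),o['wrist_force'].round(1),o['finger_force'],abs(o['qvel']).max())
C=cloud(w);P=C[110:200,110:220].reshape(-1,3);print('top z',np.median(P[:,2]))
V=t['image'].max(-1);m=(V<70).astype(np.uint8);q=m*0;q[170:245,308:402]=m[170:245,308:402]
for k in cv2.findContours(q,0,cv2.CHAIN_APPROX_NONE)[0]:
    if cv2.contourArea(k)>60: print('bar?',cv2.minAreaRect((ray_plane(t,k.reshape(-1,2),.023)[:,:2]*1000).astype(np.float32)))
Z=cloud(t)[...,2];q=np.uint8(Z>.045);q[:165]=0;q[250:]=0;q[:,:300]=0;q[:,405:]=0
k=max(cv2.findContours(q,0,cv2.CHAIN_APPROX_NONE)[0],key=cv2.contourArea);print('tub',cv2.minAreaRect((ray_plane(t,k.reshape(-1,2),.06)[:,:2]*1000).astype(np.float32)))
```

```text
[0.5898 0.0234 0.0634] [3.1415 0.     0.0335] [-0.9  0.6 -3.9] 29.998362064361572 0.001274216771580949
top z 0.05667433407708447
bar? ((451.39776611328125, -279.6858215332031), (78.21005249023438, 30.948253631591797), 14.78249740600586)
bar? ((476.4544677734375, -365.1539611816406), (80.52063751220703, 32.53730010986328), 14.28139591217041)
bar? ((439.0640563964844, -218.60287475585938), (171.44491577148438, 12.891719818115234), 15.270647048950195)
bar? ((468.8328857421875, -335.1419372558594), (163.66384887695312, 212.67503356933594), 15.318375587463379)
tub ((464.6669006347656, -324.5804443359375), (169.57598876953125, 224.81851196289062), 15.025450706481934)
```

Both bars lie still in the unmoved tub. The plate is held level with its underside about 10.7 mm above the rim, and the wrist force shows only its own weight. Handing in.

```bash
python3 -c "
from bench import robot
print(robot.close_job())"
```

```text
the job is handed in; nothing more can be done
None
```

Both bars lie in the tub, and the arm is holding the cover plate level about 1 cm above the tray rim with its holes over the threaded holes (about 1 mm off at the two I could check); the job is handed in, but no verdict was shown.

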